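# Sweep the used screw caps off the unit's deck into its catch tray

## Task

With closed fingers, sweep all four loose orange screw caps across the grey deck and over its open edge, so that they drop into the green catch tray at the end of the unit. Push the caps only, never pick them up, and leave the two blue-capped vials on the deck and the bottle beside the unit standing where they are.

Things in the scene. Friction and masses are not known exactly. Their poses are not given: they have to be found in the camera images.
- unit: Fixed white bench unit, yaw within 0.3 rad. Origin on the bench (z=0) below the deck; z up. Its top is a flat grey deck 60 mm above the bench, x -115..115, y -120..150 mm in the unit's frame. A white rim 12 mm thick, standing 12 mm above the deck, borders it at x = +-115 and y = +150; the side y = -120 is open. Caps and vials stand on the deck; the green tray lies beyond the open side.
- deck_edge (a point): Middle of the deck's open edge, 60 mm above the bench, at the unit's (0, -120, 60) mm; axes as the unit. Caps pushed over it along the unit's -y fall into the tray.
- tray_floor (a point): Centre of the inner floor of the green open-topped catch tray fixed to the unit; axes as the unit. Floor 6 mm above the bench; inside, in the unit's frame, x -121..121, y -225 to -120 mm (there the unit's own body is the wall); its walls' top is 62 mm above the bench, 6 mm thick.
- cap1_center (a point): Centre of one loose orange screw cap with a red dot on top: a solid disc 34 mm in diameter, 16 mm high, about 14 g (varies), lying flat on the deck at first, so its centre is 8 mm above the deck.
- cap1: The same cap as cap1_center; origin at the centre of its underside.
- cap2_center (a point): Centre of one loose orange screw cap with a red dot on top: a solid disc 34 mm in diameter, 16 mm high, about 14 g (varies), lying flat on the deck at first, so its centre is 8 mm above the deck.
- cap2: The same cap as cap2_center; origin at the centre of its underside.
- cap3_center (a point): Centre of one loose orange screw cap with a red dot on top: a solid disc 34 mm in diameter, 16 mm high, about 14 g (varies), lying flat on the deck at first, so its centre is 8 mm above the deck.
- cap3: The same cap as cap3_center; origin at the centre of its underside.
- cap4_center (a point): Centre of one loose orange screw cap with a red dot on top: a solid disc 34 mm in diameter, 16 mm high, about 14 g (varies), lying flat on the deck at first, so its centre is 8 mm above the deck.
- cap4: The same cap as cap4_center; origin at the centre of its underside.
- vial1: Loose amber sample vial with a blue cap standing on the deck: 28 mm in diameter, 45 mm high, 45 g; origin at the centre of its underside. Leave it alone.
- vial2: Loose amber sample vial with a blue cap standing on the deck: 28 mm in diameter, 45 mm high, 45 g; origin at the centre of its underside. Leave it alone.
- flask: Loose green bottle with a blue cap standing on the bench to the left of the unit: 60 mm in diameter, 110 mm high; origin at the centre of its underside. Leave it alone.
Mind the look-alikes: they are no part of the job. What is shaped like the cap1 but white or yellow is not meant.

How it is judged (in metres and radians):
At the end, for the whole second after the job is handed in: All four caps lie at rest inside the green catch tray (centre within its inner walls and below 52 mm above the bench); both vials and the bottle stand upright (within 0.2 rad), each within 15 mm of where it began (x of cap1_center in the frame of unit between -0.121 and 0.121 m and y of cap1_center in the frame of unit between -0.225 and -0.12 m and z of each of cap1_center, cap2_center, cap3_center, cap4_center in the frame of unit below 0.052 m and linear speed of each of cap1, cap2, cap3, cap4 below 0.03 m/s and x of cap2_center in the frame of unit between -0.121 and 0.121 m and y of cap2_center in the frame of unit between -0.225 and -0.12 m and x of cap3_center in the frame of unit between -0.121 and 0.121 m and y of cap3_center in the frame of unit between -0.225 and -0.12 m and x of cap4_center in the frame of unit between -0.121 and 0.121 m and y of cap4_center in the frame of unit between -0.225 and -0.12 m and angle between each of vial1, vial2, flask's own z axis and vertical below 0.2 rad and distance of each of vial1, vial2, flask from where it was at the start of the episode below 0.015 m); the robot touches nothing.
It fails at once if a cap is lifted more than 20 mm off the deck (z of any of cap1_center, cap2_center, cap3_center, cap4_center in the frame of unit above 0.088 m).
It fails at once if a vial is pushed more than 15 mm or tipped over (distance of vial1 from where it was at the start of the episode above 0.015 m or angle between vial1's own z axis and vertical above 0.35 rad).
It fails at once if a vial is pushed more than 15 mm or tipped over (distance of vial2 from where it was at the start of the episode above 0.015 m or angle between vial2's own z axis and vertical above 0.35 rad).
It fails at once if a bottle is pushed more than 15 mm or tipped over (distance of flask from where it was at the start of the episode above 0.015 m or angle between flask's own z axis and vertical above 0.35 rad).
It also fails if it takes over 58 s, if anything falls off the work surface, if the arm or the gripper's body presses on something with over 40 N, if the wrist force passes 120 N, or if a joint passes its speed limit or range.

## Robot

A 6-joint arm with a two-finger parallel gripper is mounted at the origin on the work surface. World frame = base frame: x ahead of the robot, y to its left, z up, the work surface at z = 0. Lengths are in mm, angles in rad, forces in N, time in s.
With the tool pointing down it reaches from about 350 to 775 mm from the base axis. Payload 7.3 kg.
Tool frame: the origin (TCP) lies on the centre line of the jaws, within the pads' length; the fingertips stand 14 mm ahead of it and the grasp point (between the pads) lies 5 mm behind it; z points along the fingers, y is the line along which they close (so a half turn about z gives the same grasp; the last joint's range is limited). The gripper opens to 92 mm and grips with 3 to 60 N. Pads are 19 mm wide; open, the fingers measure 130 mm over their backs; the gripper's body (75 mm by 190 mm) begins 47 mm behind the grasp point.
Start: joints at [-1.333, 0.342, 1.524, -0, 1.275, -0.146], TCP at [196.608, -486.815, 240.741] pointing down, gripper open.
Joint ranges: [-2.53, 2.53], [-0.77, 2.02], [0.04, 2.7], [-1, 4.14], [0.28, 2.66], [-3.11, 3.11]. Speed limits (rad/s): [2.57, 2.57, 3.14, 3.14, 3.14, 3.14].

## Interface

Orientations are given as [roll, pitch, yaw] about the fixed x, y, z axes, in that order (R = Rz(yaw) Ry(pitch) Rx(roll)).
In Python, from plant import get_obs, capture, bot, spot_in, trace, pinpoint gives the robot as it stands.
- The arm moves only by the tool play_rows, never from a script. Its argument "rows" is a list of rows, each a list of 2 entries, a list of its own where there are three numbers: the shift along the world's x, y, z in units of 3 cm (1.0 is 3 cm), then the turn, a rotation vector about the world's x, y, z in units of 8 degrees (1.0 is 8 degrees). A call has 1 to 12 rows; each row shifts and turns the commanded pose from where the row before left it; what a row does not reach is not made up. A row lasts 1/8 s, in which the tool goes at most 62.5 mm and 10.7 degrees, less where a joint would pass 70% of its speed; a pose out of reach is approached as far as the arm can. A call with a number of a shift or a turn outside -1 to 1 is refused whole. A call with a gripper value outside its range is refused whole. "hand" is the opening, from -1 (shut) to 1 (fully open), set as the call begins (left out, the last holds). The fingers move at their own pace and stop on an object; the grip force is fixed at half the most. Time passes only in rows, so rows that do not move let the fingers close. It gives the time, the measured TCP pose, the force, the opening and the grip force at its end, in the units of the state.
- get_obs(): the state, without advancing time (a new reading comes with each control period).
- capture(name): name is "scene" or "top" or "wrist"; returns a dict with "frame" (400x640x3 uint8, red, green, blue), "fov_y" (degrees; the focal length in pixels is half the picture's height over the tangent of half this angle, whatever the lens; pixels are square), "cx", "cy" (the principal point, pixels), "rvec" (rotation vector, rad) and "tvec" (3), from world to camera coordinates, as OpenCV has them; the wrist camera has in their place "hand_eye" (4x4, takes a point from camera to tool coordinates, whose origin is the TCP and whose axes are the flange's). Camera axes: x right, y down, z forward; pixel columns grow to the right and rows downward; lengths in mm; the calibration is good to about 2 mm. A picture is of the moment at which its call begins: read the wrist's pose just before it. There is no depth.
- bot.close_job(): hands the job in; it is judged then, once.
Trained networks look in the newest picture that a camera, given by its name, has taken for a name from the list of things; names that differ only in an ending like _2 or _b are one class to them, and where a whole thing is asked for, a point or a joint stands for the part that bears it (a point fixed in the world has none). Each returns a list of dicts, best first, with "p" (0 to 1); they miss things now and then, are a little off and sometimes report something else, mostly with a low value. They report only what shows in the picture. A call takes as long as a camera call. They do not tell look-alikes from the thing itself.
- spot_in(query, camera): "at" ([row, column] in pixels, amid what is visible of it).
- trace(query, camera): "mask" (400x640 bool, what is visible of it) and "at" ([row, column] in pixels, amid what is visible of it).
- pinpoint(query, camera): "at" ([row, column] in pixels: a listed point, or the origin of a listed thing).
The state is a dict: "time": time; "joint_positions": joint angles; "dq": joint speeds; "tau": joint torques, N m; "tool_pos": TCP position; "tcp_rot": TCP orientation; "contact_force": force on the tool from outside, world axes, zero at the start; "moment": the same for the moment, N m; "grip_width": finger opening in mm; "finger_force": force on a finger pad.
Only numpy, scipy, OpenCV 4.12 (cv2) and the standard library are available. Lean on these libraries where they do the work, as an engineer would, in place of code of your own. Each camera call takes 0.05 s, during which the arm holds its last target. There are 200 camera calls.

## Working session

There is one attempt and no reset: what is moved stays moved. The work goes in short steps, Python scripts to look and compute and a tool call to move; the robot and the scene stay as the last step left them, time stands still between calls to the robot, and variables do not carry over. Pictures are saved under pics/ and viewed, at most 10 in all, crops included, and the job is handed in when it is done.

Besides the shell and the picture viewer there is one more tool, called in YAML: its name, and indented under it one key for each argument. play_rows: Moves the arm, as the interface text tells. Shifts and turns lie within -1 to 1; 1 stands for 3 cm of shift or 8 degrees of turn. Its arguments: {"type":"object","properties":{"rows":{"type":"array"},"hand":{"type":"number"}},"required":["rows"]}

```bash
mkdir -p pics; cat > h.py <<'E'
import numpy as np, cv2
from plant import get_obs, capture, bot, spot_in, trace, pinpoint
def K(c):
    f=200/np.tan(np.radians(c["fov_y"])/2); return np.array([[f,0,c["cx"]],[0,f,c["cy"]],[0,0,1]])
def onplane(c,at,z):
    R,_=cv2.Rodrigues(np.array(c["rvec"],float)); t=np.array(c["tvec"],float).ravel()
    d=R.T@np.linalg.inv(K(c))@np.array([at[1],at[0],1.]); o=-R.T@t
    return o+d*(z-o[2])/d[2]
def proj(c,P):
    return cv2.projectPoints(np.array(P,float).reshape(-1,3),np.array(c["rvec"],float),np.array(c["tvec"],float),K(c),None)[0].reshape(-1,2)
E
python3 - <<'E'
from h import *
o=get_obs();print(o["time"],o["tool_pos"],o["tcp_rot"],o["grip_width"])
for n in("top","scene"):
    c=capture(n);cv2.imwrite(f"pics/{n}0.png",c["frame"][...,::-1])
    for q,z in(("unit",0),("deck_edge",60),("tray_floor",6),("cap1_center",68),("vial1",60),("flask",0)):
        for r in pinpoint(q,n)[:8]:
            if r["p"]>.2: print(n,q,round(r["p"],2),np.round(r["at"]),np.round(onplane(c,r["at"],z)))
E
```

```text
0.0 [ 196.50711415 -486.41029799  240.04930927] [-3.14005719e+00 -1.59585823e-04  3.83867319e-01] 91.92394632702357
top unit 0.73 [186. 379.] [564. -25.   0.]
top unit 0.66 [188. 468.] [ 562. -199.    0.]
top deck_edge 0.76 [183. 449.] [ 556. -141.   60.]
top deck_edge 0.62 [191. 378.] [541. -13.  60.]
top tray_floor 0.91 [187. 468.] [ 563. -197.    6.]
top cap1_center 0.85 [297. 381.] [356. -14.  68.]
top cap1_center 0.68 [285. 420.] [378. -79.  68.]
top vial1 0.77 [217. 347.] [492.  41.  60.]
top vial1 0.57 [142. 348.] [631.  41.  60.]
top flask 0.79 [212. 175.] [508. 365.   0.]
top flask 0.27 [215. 407.] [508. -79.   0.]
scene unit 0.7 [158. 228.] [ 522. -237.    0.]
scene unit 0.6 [211. 254.] [566. -25.   0.]
scene unit 0.55 [184. 208.] [ 603. -164.    0.]
scene deck_edge 0.85 [155. 225.] [ 558. -159.   60.]
scene tray_floor 0.91 [169. 218.] [ 565. -197.    6.]
scene cap1_center 0.78 [160. 272.] [491. -77.  68.]
scene cap1_center 0.57 [170. 340.] [398.  32.  68.]
scene cap1_center 0.55 [165. 314.] [430.  -9.  68.]
scene vial1 0.57 [218. 230.] [640.  37.  60.]
scene flask 0.83 [329. 410.] [505. 365.   0.]
```

View pics/top0.png

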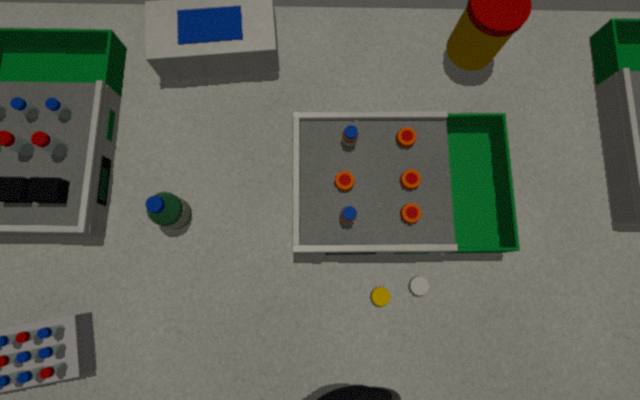

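View pics/scene0.png

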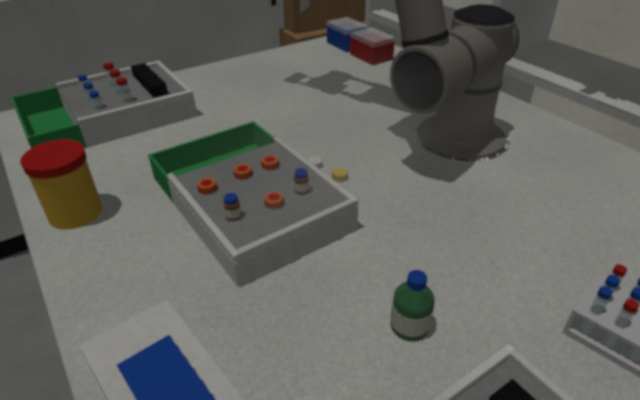

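The top view shows four orange caps, at (136,406), (179,411), (213,411) and (181,345). The vials are at (142,348) and (217,347), and the bottle is at (212,175). The scene view agrees. The yellow and white discs lie on the bench and aren't part of the job. Next I'll measure the positions by colour from both views.

```bash
python3 - <<'E'
from h import *
P={}
for n in("top","scene"):
    c=capture(n);f=c["frame"];hsv=cv2.cvtColor(f,cv2.COLOR_RGB2HSV)
    for nm,lo,hi in(("cap",(0,130,110),(17,255,255)),("vialtop",(108,150,60),(125,255,255))):
        m=cv2.inRange(hsv,lo,hi); m=cv2.morphologyEx(m,cv2.MORPH_CLOSE,np.ones((5,5)))
        k,_,st,ce=cv2.connectedComponentsWithStats(m)
        for i in range(1,k):
            if 40<st[i,4]<700:
                w=onplane(c,ce[i][::-1],70 if nm=="cap" else 97)
                if 400<w[0]<720 and -150<w[1]<150: print(n,nm,ce[i].round(1),st[i,4],w.round(1))
    for q in("cap1_center","vial1","unit"):
        for r in trace(q,n)[:6]:
            if r["p"]>.3: print(n,q,round(r["p"],2),np.round(r["at"]),r["mask"].sum())
    if n=="top":
        for at in((114,295),(116,448),(249,295),(247,457),(123,300),(245,300)): print(at,onplane(c,at,72).round(0))
        for at in((118,448),(245,455)): print("edge",at,onplane(c,at,60).round(0))
        cv2.imwrite("pics/crop.png",cv2.resize(f[95:270,280:530],None,fx=3.2,fy=3.2,interpolation=cv2.INTER_CUBIC)[...,::-1])
E
```

```text
top cap [406.7 135.5] 270 [640.9 -65.3  70. ]
top cap [411.  178.1] 290 [562.  -70.5  70. ]
top cap [344.4 179.5] 288 [557.9  47.2  70. ]
top cap [411.3 212.2] 301 [501.  -68.9  70. ]
top vialtop [350.5 131.8] 128 [636.2  38.5  97. ]
top vialtop [349.  212.9] 135 [493.9  41.7  97. ]
top cap1_center 0.87 [286. 418.] 302
top cap1_center 0.58 [212. 412.] 353
top cap1_center 0.55 [133. 406.] 350
top cap1_center 0.52 [298. 382.] 309
top vial1 0.74 [215. 346.] 258
top vial1 0.52 [133. 346.] 287
top unit 0.71 [185. 401.] 29764
(114, 295) [678. 137.  72.]
(116, 448) [ 679. -141.   72.]
(249, 295) [435. 131.  72.]
(247, 457) [ 441. -144.   72.]
(123, 300) [661. 127.  72.]
(245, 300) [442. 123.  72.]
edge (118, 448) [ 680. -145.   60.]
edge (245, 455) [ 446. -145.   60.]
scene cap [269.4 159.5] 107 [495.8 -77.4  70. ]
scene cap [241.8 168.5] 124 [557.4 -79.4  70. ]
scene cap [205.9 182.7] 136 [636.2 -74.3  70. ]
scene cap [273.2 197.1] 152 [553.   38.6  70. ]
scene vialtop [300.3 171.8] 43 [488.3  30.9  97. ]
scene vialtop [230.2 198. ] 94 [632.4  30.6  97. ]
scene cap1_center 0.57 [166. 268.] 217
scene cap1_center 0.55 [162. 316.] 112
scene cap1_center 0.53 [175. 341.] 186
scene vial1 0.71 [182. 301.] 354
scene vial1 0.68 [207. 229.] 388
scene unit 0.85 [201. 252.] 18451
```

View pics/crop.png

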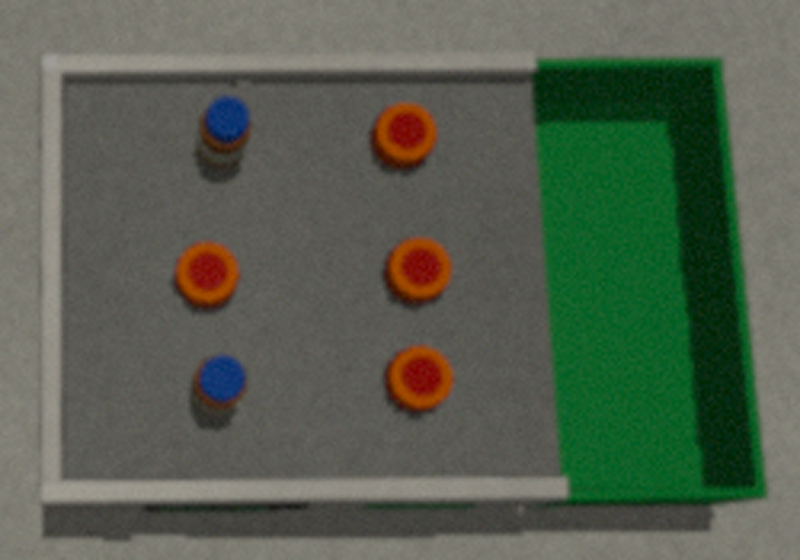

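play_rows:
  hand: -1
  rows:
    - [[0.6,0.97,0],[0,0,0.7]]
    - [[0.6,0.97,0],[0,0,0.7]]
    - [[0.6,0.97,0],[0,0,0.7]]
    - [[0.6,0.97,0],[0,0,0.7]]
    - [[0.6,0.97,0],[0,0,0.7]]
    - [[0.6,0.97,0],[0,0,0.7]]
    - [[0.6,0.97,0],[0,0,0.7]]
    - [[0.6,0.97,0],[0,0,0.7]]
    - [[0.6,0.97,0],[0,0,0.7]]
    - [[0.6,0.97,0],[0,0,0.7]]
    - [[0.6,0.97,0],[0,0,0.7]]
    - [[0.6,0.97,0],[0,0,0.7]]

```text
time: 2.6
tool_pos: [413.2, -136.6, 240.9]
tcp_rot: [3.141, 0.0, 1.56]
contact_force: [0.0, -0.6, -0.6]
grip_width: 0.4
finger_force: 0.0
```

play_rows:
  hand: -1
  rows:
    - [[0.7,0.97,0],[0,0,0.1]]
    - [[0.7,0.97,0],[0,0,0]]
    - [[0.7,0.97,0],[0,0,0]]
    - [[0.7,0.7,0],[0,0,0]]
    - [[0,0,0],[0,0,0]]
    - [[0,0,0],[0,0,0]]

```text
time: 3.35
tool_pos: [496.2, -29.6, 240.6]
tcp_rot: [-3.141, 0.0, 1.571]
contact_force: [0.2, 0.5, 0.5]
grip_width: 0.2
finger_force: 0.0
```

```bash
python3 - <<'E'
from h import *
from scipy.spatial.transform import Rotation as Ro
o=get_obs();c=capture("wrist");f=c["frame"]
cv2.imwrite("pics/w0.png",f[...,::-1])
T=np.eye(4);T[:3,:3]=Ro.from_euler("xyz",o["tcp_rot"]).as_matrix();T[:3,3]=o["tool_pos"]
W=T@np.array(c["hand_eye"])
m=cv2.inRange(cv2.cvtColor(f,cv2.COLOR_RGB2HSV),(0,130,110),(17,255,255));m=cv2.morphologyEx(m,cv2.MORPH_CLOSE,np.ones((9,9)))
k,_,st,ce=cv2.connectedComponentsWithStats(m)
print(o["tool_pos"],W[:3,3])
for i in range(1,k):
    if st[i,4]>100:
        d=W[:3,:3]@np.linalg.inv(K(c))@np.r_[ce[i],1];print(ce[i].round(),st[i],(W[:3,3]+d*(70-W[2,3])/d[2]).round(1))
E
```

```text
[496.15410767 -29.58403183 240.56358984] [497.31334949  41.0288882  384.65017314]
[376. 117.] [358  99  36  36 981] [557.4  49.1  70. ]
[447. 222.] [430 207  33  31 754] [641.  -63.4  70. ]
[320. 223.] [304 212  32  23 595] [500.8 -64.5  70. ]
[375. 224.] [359 212  32  22 567] [561.8 -65.   70. ]
```

View pics/w0.png

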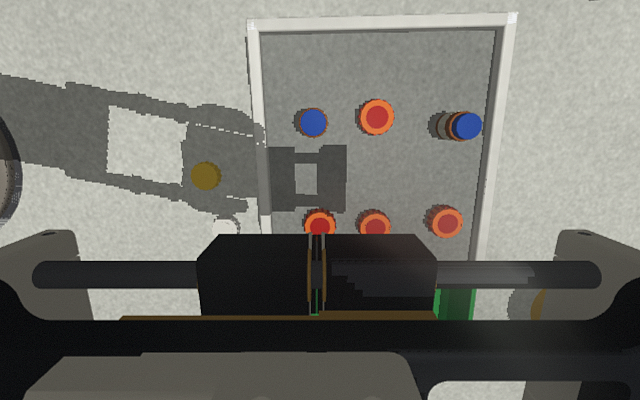

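play_rows:
  hand: -1
  rows:
    - [[0.15,0,-0.9],[0,0,0]]
    - [[0,0,-0.9],[0,0,0]]
    - [[0,0,-0.9],[0,0,0]]
    - [[0,0,-0.9],[0,0,0]]
    - [[0,0,-0.9],[0,0,0]]
    - [[0,0,-0.9],[0,0,0]]
    - [[0,0,0],[0,0,0]]
    - [[0,-0.2,0],[0,0,0]]
    - [[0,-0.3,0],[0,0,0]]
    - [[0,-0.3,0],[0,0,0]]

```text
time: 4.65
tool_pos: [501.6, -54.3, 79.6]
tcp_rot: [3.14, 0.001, 1.57]
contact_force: [0.3, -0.1, 0.4]
grip_width: 0.4
finger_force: 0.1
```

play_rows:
  hand: -1
  rows:
    - [[0,-0.3,0],[0,0,0]]
    - [[0,-0.3,0],[0,0,0]]
    - [[0,-0.3,0],[0,0,0]]
    - [[0,-0.3,0],[0,0,0]]
    - [[0,-0.3,0],[0,0,0]]
    - [[0,-0.3,0],[0,0,0]]
    - [[0,-0.3,0],[0,0,0]]
    - [[0,-0.3,0],[0,0,0]]
    - [[0,-0.3,0],[0,0,0]]
    - [[0,-0.3,0],[0,0,0]]
    - [[0,-0.3,0],[0,0,0]]
    - [[0,-0.2,0],[0,0,0]]

```text
time: 6.15
tool_pos: [501.1, -158.9, 78.7]
tcp_rot: [3.142, 0.0, 1.57]
contact_force: [0.5, 0.7, -0.8]
grip_width: 0.2
finger_force: 0.0
```

```bash
python3 - <<'E'
from h import *
o=get_obs();print(o["time"],o["tool_pos"])
for n in("top","scene"):
    c=capture(n);cv2.imwrite(f"pics/{n}1.png",c["frame"][...,::-1])
a=cv2.imread("pics/top1.png")[95:270,270:530];b=cv2.imread("pics/scene1.png")[95:270,130:390]
cv2.imwrite("pics/s1.png",cv2.resize(np.hstack([a,b]),(800,269),interpolation=cv2.INTER_CUBIC))
E
```

```text
6.15 [ 501.07960696 -158.93140442   78.70762786]
```

View pics/s1.png

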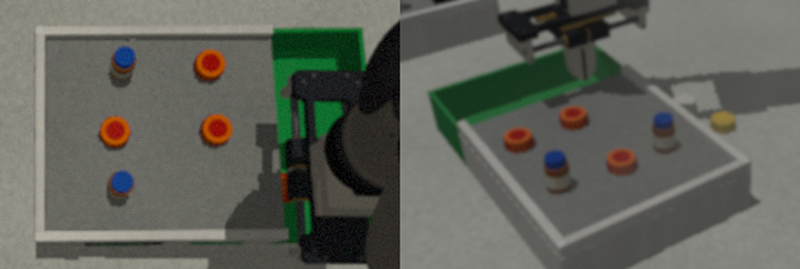

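C has left the deck (orange shows at the tray edge near (287,185)), and the others haven't moved. B is next.

play_rows:
  hand: -1
  rows:
    - [[0,0,1],[0,0,0]]
    - [[0,0,1],[0,0,0]]
    - [[0.4,0.87,0],[0,0,0]]
    - [[0.4,0.87,0],[0,0,0]]
    - [[0.4,0.87,0],[0,0,0]]
    - [[0.4,0.87,0],[0,0,0]]
    - [[0.4,0.87,0],[0,0,0]]
    - [[0,0,0],[0,0,0]]
    - [[0,0,-1],[0,0,0]]
    - [[0,0,-1],[0,0,0]]
    - [[0,0,0],[0,0,0]]

```text
time: 7.62
tool_pos: [559.4, -28.3, 77.0]
tcp_rot: [-3.137, -0.001, 1.57]
contact_force: [0.0, -0.1, 0.6]
grip_width: -0.0
finger_force: 0.0
```

```bash
python3 - <<'E'
from h import *
o=get_obs();print(o["time"],o["tool_pos"])
c=capture("top");cv2.imwrite("pics/s2.png",cv2.resize(c["frame"][95:270,270:530],(780,525),interpolation=cv2.INTER_CUBIC)[...,::-1])
E
```

```text
7.625 [559.42886866 -28.28160905  77.00838006]
```

View pics/s2.png

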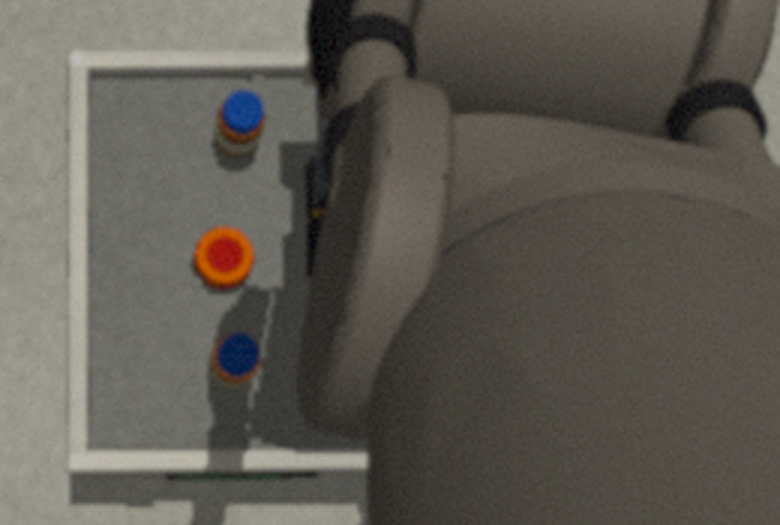

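The arm hides the tray in this view; D and the vials haven't moved. Pushing B now.

play_rows:
  hand: -1
  rows:
    - [[0.08,-0.2,0.04],[0,0,0]]
    - [[0,-0.3,0],[0,0,0]]
    - [[0,-0.3,0],[0,0,0]]
    - [[0,-0.3,0],[0,0,0]]
    - [[0,-0.3,0],[0,0,0]]
    - [[0,-0.3,0],[0,0,0]]
    - [[0,-0.3,0],[0,0,0]]
    - [[0,-0.3,0],[0,0,0]]
    - [[0,-0.3,0],[0,0,0]]
    - [[0,-0.3,0],[0,0,0]]
    - [[0,-0.3,0],[0,0,0]]
    - [[0,-0.3,0],[0,0,0]]

```text
time: 9.18
tool_pos: [563.5, -133.5, 79.9]
tcp_rot: [3.141, 0.0, 1.571]
contact_force: [0.3, -0.4, -0.2]
grip_width: 0.3
finger_force: 0.0
```

play_rows:
  hand: -1
  rows:
    - [[0,-0.3,0],[0,0,0]]
    - [[0,-0.3,0],[0,0,0]]
    - [[0,-0.3,0],[0,0,0]]
    - [[0,0,1],[0,0,0]]
    - [[0,0,1],[0,0,0]]
    - [[0.52,0.87,0],[0,0,0]]
    - [[0.52,0.87,0],[0,0,0]]
    - [[0.52,0.87,0],[0,0,0]]
    - [[0.52,0.87,0],[0,0,0]]
    - [[0.52,0.97,0],[0,0,0]]
    - [[0,0,0],[0,0,0]]
    - [[0,0,0],[0,0,0]]

```text
time: 10.68
tool_pos: [641.2, -26.8, 139.7]
tcp_rot: [-3.141, 0.0, 1.571]
contact_force: [-0.4, 0.2, 0.6]
grip_width: 0.1
finger_force: 0.0
```

play_rows:
  hand: -1
  rows:
    - [[0,0,-1],[0,0,0]]
    - [[0,0,-1],[0,0,0]]
    - [[0,0,0],[0,0,0]]
    - [[0,-0.2,0],[0,0,0]]
    - [[0,-0.3,0],[0,0,0]]
    - [[0,-0.3,0],[0,0,0]]
    - [[0,-0.3,0],[0,0,0]]
    - [[0,-0.3,0],[0,0,0]]
    - [[0,-0.3,0],[0,0,0]]
    - [[0,-0.3,0],[0,0,0]]
    - [[0,-0.3,0],[0,0,0]]
    - [[0,-0.3,0],[0,0,0]]

```text
time: 12.18
tool_pos: [641.5, -104.9, 79.9]
tcp_rot: [3.142, 0.0, 1.571]
contact_force: [0.2, -0.2, -0.3]
grip_width: 0.6
finger_force: 0.0
```

play_rows:
  hand: -1
  rows:
    - [[0,-0.3,0],[0,0,0]]
    - [[0,-0.3,0],[0,0,0]]
    - [[0,-0.3,0],[0,0,0]]
    - [[0,-0.3,0],[0,0,0]]
    - [[0,-0.3,0],[0,0,0]]
    - [[0,-0.3,0],[0,0,0]]
    - [[0,0,1],[0,0,0]]
    - [[0,0,1],[0,0,0]]
    - [[0,0,1],[0,0,0]]
    - [[-0.5,0.8,0],[0,0,0]]
    - [[-0.5,0.8,0],[0,0,0]]
    - [[0,0,0],[0,0,0]]

```text
time: 13.68
tool_pos: [610.9, -109.1, 170.3]
tcp_rot: [-3.141, -0.0, 1.572]
contact_force: [-0.4, 0.5, 0.4]
grip_width: 0.4
finger_force: 0.0
```

play_rows:
  hand: -1
  rows:
    - [[-0.22,0.82,0],[0,0,0]]
    - [[-0.22,0.82,0],[0,0,0]]
    - [[-0.22,0.82,0],[0,0,0]]
    - [[-0.22,0.82,0],[0,0,0]]
    - [[-0.22,0.82,0],[0,0,0]]
    - [[-0.22,0.82,0],[0,0,0]]
    - [[-0.22,0.82,0],[0,0,0]]
    - [[-0.22,0.82,0],[0,0,0]]
    - [[0,0,0],[0,0,0]]
    - [[0,0,0],[0,0,0]]

```text
time: 14.92
tool_pos: [558.7, 86.6, 170.0]
tcp_rot: [3.141, 0.0, 1.571]
contact_force: [0.6, -0.2, 1.4]
grip_width: 0.8
finger_force: 0.0
```

```bash
python3 - <<'E'
from h import *
o=get_obs();print(o["time"],o["tool_pos"])
for n in("top","scene"):
    c=capture(n);cv2.imwrite(f"pics/{n}3.png",c["frame"][...,::-1])
    m=cv2.inRange(cv2.cvtColor(c["frame"],cv2.COLOR_RGB2HSV),(0,130,60),(17,255,255))
    k,_,st,ce=cv2.connectedComponentsWithStats(cv2.morphologyEx(m,cv2.MORPH_CLOSE,np.ones((5,5))))
    for i in range(1,k):
        if st[i,4]>30:
            print(n,ce[i].round(),st[i,4],onplane(c,ce[i][::-1],70).round(),onplane(c,ce[i][::-1],15).round())
a=cv2.imread("pics/top3.png")[95:270,270:530];b=cv2.imread("pics/scene3.png")[95:270,130:390]
cv2.imwrite("pics/s3.png",cv2.resize(np.hstack([a,b]),(800,269),interpolation=cv2.INTER_CUBIC))
E
```

```text
14.925 [558.71194018  86.57155368 169.96626331]
top [498.  15.] 1929 [ 887. -249.   70.] [ 928. -278.   15.]
top [  6. 138.] 195 [626. 653.  70.] [646. 699.  15.]
top [ 40. 139.] 234 [626. 592.  70.] [645. 633.  15.]
top [ 22. 337.] 121 [287. 573.  70.] [278. 612.  15.]
top [  3. 360.] 78 [250. 597.  70.] [239. 638.  15.]
top [ 46. 372.] 129 [233. 527.  70.] [220. 562.  15.]
scene [371.  51.] 626 [ -60. -435.   70.] [-156. -549.   15.]
scene [115.  73.] 181 [ 632. -708.   70.] [ 607. -850.   15.]
scene [ 53. 158.] 1977 [ 860. -332.   70.] [ 858. -436.   15.]
scene [273. 199.] 208 [556.  43.  70.] [523. -22.  15.]
scene [620. 270.] 95 [207. 502.  70.] [138. 483.  15.]
scene [631. 305.] 142 [261. 550.  70.] [198. 536.  15.]
```

View pics/s3.png

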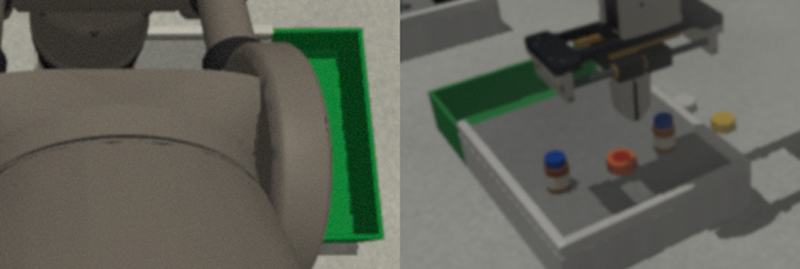

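All three front caps have left the deck, D is still between the untouched vials, and the fingers are above and behind it. Descending to push D.

play_rows:
  hand: -1
  rows:
    - [[0,0.05,-0.75],[0,0,0]]
    - [[0,0,-0.75],[0,0,0]]
    - [[0,0,-0.75],[0,0,0]]
    - [[0,0,-0.75],[0,0,0]]
    - [[0,0,0],[0,0,0]]
    - [[0,-0.2,0],[0,0,0]]
    - [[0,-0.3,0],[0,0,0]]
    - [[0,-0.3,0],[0,0,0]]
    - [[0,-0.3,0],[0,0,0]]
    - [[0,-0.3,0],[0,0,0]]
    - [[0,-0.3,0],[0,0,0]]
    - [[0,-0.3,0],[0,0,0]]

```text
time: 16.52
tool_pos: [558.7, 27.4, 79.9]
tcp_rot: [3.142, -0.0, 1.571]
contact_force: [0.1, -0.4, 0.2]
grip_width: 0.4
finger_force: 0.0
```

play_rows:
  hand: -1
  rows:
    - [[0,-0.3,0],[0,0,0]]
    - [[0,-0.3,0],[0,0,0]]
    - [[0,-0.3,0],[0,0,0]]
    - [[0,-0.3,0],[0,0,0]]
    - [[0,-0.3,0],[0,0,0]]
    - [[0,-0.3,0],[0,0,0]]
    - [[0,-0.3,0],[0,0,0]]

```text
time: 17.4
tool_pos: [558.7, -35.6, 79.9]
tcp_rot: [3.142, 0.0, 1.571]
contact_force: [0.3, 0.1, -0.5]
grip_width: 0.6
finger_force: 0.0
```

```bash
python3 - <<'E'
from h import *
o=get_obs();print(o["time"],o["tool_pos"])
for n in("top","scene"):
    c=capture(n);cv2.imwrite(f"pics/{n}4.png",c["frame"][...,::-1])
a=cv2.imread("pics/top4.png")[95:270,270:530];b=cv2.imread("pics/scene4.png")[95:270,130:390]
cv2.imwrite("pics/s4.png",cv2.resize(np.hstack([a,b]),(800,269),interpolation=cv2.INTER_CUBIC))
E
```

```text
17.4 [558.70395064 -35.61016171  79.93687967]
```

View pics/s4.png

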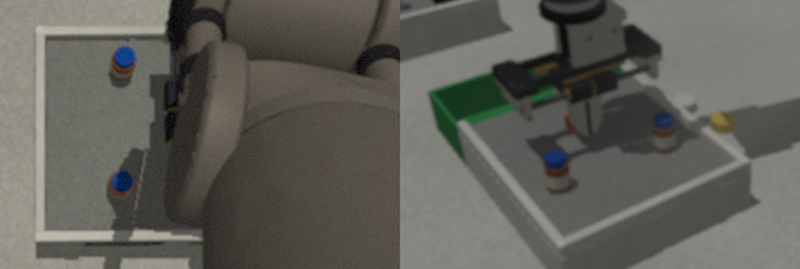

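D is being pushed along ahead of the fingers (orange shows at (570,120)), roughly centred, and the vials haven't moved.

play_rows:
  hand: -1
  rows:
    - [[0,-0.3,0],[0,0,0]]
    - [[0,-0.3,0],[0,0,0]]
    - [[0,-0.3,0],[0,0,0]]
    - [[0,-0.3,0],[0,0,0]]
    - [[0,-0.3,0],[0,0,0]]
    - [[0,-0.3,0],[0,0,0]]
    - [[0,-0.3,0],[0,0,0]]
    - [[0,-0.3,0],[0,0,0]]
    - [[0,-0.3,0],[0,0,0]]
    - [[0,-0.3,0],[0,0,0]]
    - [[0,-0.3,0],[0,0,0]]
    - [[0,-0.3,0],[0,0,0]]

```text
time: 19.0
tool_pos: [558.7, -143.6, 79.9]
tcp_rot: [3.142, 0.0, 1.571]
contact_force: [-0.3, -0.1, -0.7]
grip_width: 0.5
finger_force: 0.0
```

play_rows:
  hand: -1
  rows:
    - [[0,-0.3,0],[0,0,0]]
    - [[0,-0.3,0],[0,0,0]]
    - [[0,0,1],[0,0,0]]
    - [[0,0,1],[0,0,0]]
    - [[0,0,1],[0,0,0]]
    - [[0,0,1],[0,0,0]]
    - [[0,0,1],[0,0,0]]
    - [[-0.6,-0.9,0],[0,0,0]]
    - [[-0.6,-0.9,0],[0,0,0]]
    - [[-0.6,-0.9,0],[0,0,0]]
    - [[-0.6,-0.9,0],[0,0,0]]
    - [[-0.6,-0.9,0],[0,0,0]]

```text
time: 20.5
tool_pos: [468.0, -297.1, 230.0]
tcp_rot: [3.141, 0.0, 1.571]
contact_force: [0.0, -0.0, -1.2]
grip_width: 0.2
finger_force: 0.0
```

play_rows:
  hand: -1
  rows:
    - [[-0.6,-0.9,0],[0,0,0]]
    - [[-0.6,-0.9,0],[0,0,0]]
    - [[-0.6,-0.9,0],[0,0,0]]
    - [[-0.6,-0.9,0],[0,0,0]]
    - [[-0.6,-0.9,0],[0,0,0]]
    - [[-0.6,-0.9,0],[0,0,0]]
    - [[0,0,0],[0,0,0]]
    - [[0,0,0],[0,0,0]]

```text
time: 21.5
tool_pos: [360.8, -457.7, 229.8]
tcp_rot: [3.141, -0.001, 1.57]
contact_force: [0.3, 1.3, 0.7]
grip_width: 0.4
finger_force: 0.0
```

```bash
python3 - <<'E'
from h import *
o=get_obs();print(o["time"],o["tool_pos"])
for n in("top","scene"):
    c=capture(n);cv2.imwrite(f"pics/{n}5.png",c["frame"][...,::-1])
    m=cv2.inRange(cv2.cvtColor(c["frame"],cv2.COLOR_RGB2HSV),(108,150,60),(125,255,255))
    k,_,st,ce=cv2.connectedComponentsWithStats(cv2.morphologyEx(m,cv2.MORPH_CLOSE,np.ones((5,5))))
    for i in range(1,k):
        if 20<st[i,4]<400:
            w=onplane(c,ce[i][::-1],97)
            if 400<w[0]<720 and -150<w[1]<150: print(n,ce[i].round(1),w.round(1))
a=cv2.imread("pics/top5.png")[95:270,270:530];b=cv2.imread("pics/scene5.png")[95:270,130:390]
cv2.imwrite("pics/s5.png",cv2.resize(np.hstack([a,b]),(800,269),interpolation=cv2.INTER_CUBIC))
E
```

```text
21.5 [ 360.7562868  -457.70296911  229.82274223]
top [350.5 131.8] [636.2  38.5  97. ]
top [348.9 212.8] [493.9  41.8  97. ]
scene [300.2 171.8] [488.5  31.   97. ]
scene [230.2 198. ] [632.3  30.7  97. ]
```

View pics/s5.png

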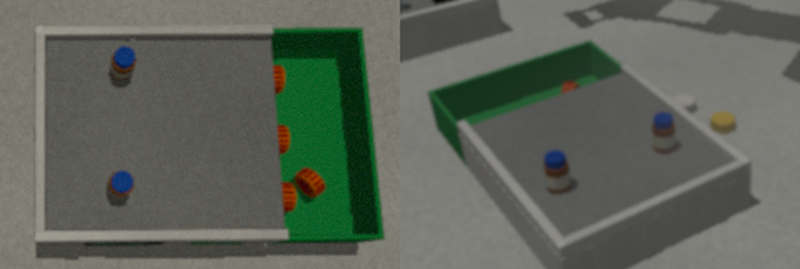

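All four caps are in the tray, some standing on edge against the wall, and the vials haven't moved. Checking that everything is at rest, then handing in.

```bash
python3 - <<'E'
from h import *
a=capture("top")["frame"]
for _ in range(8): b=capture("top")["frame"]
d=lambda s:np.abs(cv2.blur(a,(3,3)).astype(int)-cv2.blur(b,(3,3)).astype(int))[s].max()
print(d(np.s_[110:255,445:520]),d(np.s_[110:255,290:440]))
if d(np.s_[110:255,445:520])<30: print(bot.close_job())
E
```

```text
12 7
the job is handed in; nothing more can be done
None
```

All four orange caps are at rest in the green tray, the two vials measured unmoved, the bottle was never approached, and the job is handed in at about 22 s of the 58 s; no verdict was returned.

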